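Put the press-side stack away in the bench organiser

TASK

Clear the stack and the open feeler gauge off the bench into the row of holders: the tally counter in the shallow recess with the low rim all round, the roll of black tape over the post, the carton upright in the bay with the flared end walls, and the feeler gauge, folded shut, flat in the long narrow slot. Everything must sit fully down in its holder; set the counter and the gauge down, do not let them fall, and leave the oil bottle standing where it is.

Things in the scene. Friction and masses are not known exactly. Their poses are not given: they have to be found in the camera images.
- counter: hand tally counter, pale grey round case 42 mm across and 20 mm high with a small knob sticking out at its -y end (51 mm over the knob; the centre of the round case is 4.5 mm from the origin towards +y; it fits its holder either way round). Lies flat on top of the tape roll at the start. Grip it across x (42 mm). Origin: centre of the 42 x 51 mm outline, on its underside, z up.
- tape: roll of black tape lying flat, 68 mm outside diameter, 18 mm high, bore 31 mm clear. Lies on the carton about 10 mm off its centre, under the counter. Origin: centre of its underside, z along its axis.
- carton: brown carton with a yellow tape strip, 51 mm (x) by 66 mm (y) by 45 mm high, closed; the bottom of the stack. Grip it across x (51 mm). Origin: centre of its underside, z up.
- gauge: folding feeler gauge lying flat on the bench: red holder of two cover plates, 112 mm long (x), 20 mm wide (y), 15 mm high, the blades swinging between them. The blades' pivot is at x = -48 mm, y = 0. Origin: centre of the underside of the red holder, x along it, away from the pivot; z up.
- gauge_blades (a joint): angle of the gauge's bright steel blades (one pack, 100 mm long from the pivot to its tip, 18.5 mm wide, 4 to 11 mm above the gauge's underside): 0 = folded shut between the covers, positive = swung out sideways to the holder's +y side. Stops at 0; light friction holds it at any angle. Squeezing blades and holder together from both sides folds it.
- counter_holder: dark grey holder with a shallow rectangular recess: inside 67 mm along x and 58 mm along y, rim 7 mm high all round, floor (black pad) 5 mm above the origin. The counter lies in it with the knob along the holder's x. Origin: centre of the underside, z up. Screwed to the organiser strip.
- tape_holder: dark grey square base with a round pedestal (54 mm diameter, top 17 mm above the origin) and on it a bright post, 20 mm diameter with a tapered tip, reaching 46 mm above the origin. The roll sits on the pedestal round the post. Origin: centre of the underside, z up.
- carton_holder: dark grey bay: inside 80 mm along x and 67 mm along y, floor 4 mm above the origin, end walls across x flaring outward up to 33 mm above the origin, side lips along x only 12 mm above the origin. The carton stands in it with its 66 mm side (its y) along the holder's x. Origin: centre of the underside, z up.
- gauge_holder: dark grey long narrow slot: inside 126 mm along x and 36 mm along y, floor (black pad) 6 mm above the origin, walls 10 mm high above the floor; the side walls are open for 66 mm half way along for fingers. The folded gauge lies flat in it along x, either end first. Origin: centre of the underside, z up.
- oil_bottle: white squeeze oil bottle with a red spout, 42 mm diameter, 130 mm high, standing loose near the work. Not to be moved. Origin: centre of its underside, z up.

How it is judged (in metres and radians):
At the end, for the whole second after the job is handed in: All four lie released and still on the floor (tape: pedestal) of their own holders, within 12 mm (tape) or 13 mm of its centre and 3 mm in height; counter, carton, gauge within 0.1 rad of level; gauge folded within 0.12 rad of shut; oil bottle upright within 30 mm of its start (horizontal distance between counter and counter_holder below 0.013 m and z of counter in the frame of counter_holder between 0.002 and 0.008 m and angle between each of counter, carton, gauge's own z axis and vertical below 0.1 rad and horizontal distance between tape and tape_holder below 0.012 m and z of tape in the frame of tape_holder between 0.014 and 0.02 m and horizontal distance between carton and carton_holder below 0.013 m and z of carton in the frame of carton_holder between 0.001 and 0.007 m and horizontal distance between gauge and gauge_holder below 0.013 m and z of gauge in the frame of gauge_holder between 0.003 and 0.009 m and value of joint gauge_blades below 0.12 rad and linear speed of each of counter, tape, carton, gauge below 0.02 m/s and distance of oil_bottle from where it was at the start of the episode below 0.03 m and angle between oil_bottle's own z axis and vertical below 0.2 rad); the robot touches nothing.
It fails at once if the counter or the gauge falls freely (faster than 0.8 m/s while no finger touches it) ((linear speed of counter above 0.8 m/s and contact force between the fingers and counter below 0.05 N) or (linear speed of gauge above 0.8 m/s and contact force between the fingers and gauge below 0.05 N)).
It fails at once if the oil bottle is pushed more than 30 mm away or knocked over (distance of oil_bottle from where it was at the start of the episode above 0.03 m or angle between oil_bottle's own z axis and vertical above 0.5 rad).
It also fails if it takes over 99 s, if anything falls off the work surface, if the arm or the gripper's body presses on something with over 40 N, if the wrist force passes 120 N, or if a joint passes its speed limit or range.

ROBOT

A 6-joint arm with a two-finger parallel gripper is mounted at the origin on a cart in front of the work surface, level with it; the furniture and walls round the work are solid. World frame = base frame: x ahead of the robot, y to its left, z up, the work surface at z = 0. Lengths are in mm, angles in rad, forces in N, time in s.
With the tool pointing down it reaches from about 350 to 775 mm from the base axis. Payload 7.3 kg.
Tool frame: the origin (TCP) lies on the centre line of the jaws, within the pads' length; the fingertips stand finger_overhang ahead of it and the grasp point (between the pads) lies 8 mm behind it (finger_overhang is the distance from the TCP to the fingertips, in mm); z points along the fingers, y is the line along which they close (so a half turn about z gives the same grasp; the last joint's range is limited). The gripper opens to 92 mm and grips with 3 to 60 N. Pads are 19 mm wide; open, the fingers measure 130 mm over their backs; the gripper's body (75 mm by 190 mm) begins 47 mm behind the grasp point.
Start: joints at [-1.46, 0.342, 1.524, -0, 1.275, -0.146], TCP at [133.365, -507.797, 237.741] pointing down, gripper open.
Joint ranges: [-2.53, 2.53], [-0.77, 2.02], [0.04, 2.7], [-1, 4.14], [0.28, 2.66], [-3.11, 3.11]. Speed limits (rad/s): [2.57, 2.57, 3.14, 3.14, 3.14, 3.14].

INTERFACE

Orientations are given as [roll, pitch, yaw] about the fixed x, y, z axes, in that order (R = Rz(yaw) Ry(pitch) Rx(roll)).
In Python, from plant import get_obs, capture, close_job, finger_overhang gives the robot as it stands.
- The arm moves only by the shell command python3 -m inch 'ROWS'. ROWS is JSON, one flat list of numbers, 7 for each row, row after row: the turn, a rotation vector about the tool's x, y, z scaled (see below), then the shift along the tool's x, y, z scaled (see below), then the closure, from -1 (fully open) to 1 (shut). In form: [ax, ay, az, tx, ty, tz, gripper, ax, ay, az, tx, ty, tz, gripper, ...]. A call has 1 to 10 rows; each row shifts and turns the commanded pose from where the row before left it, along the tool's axes as they then stand; what a row does not reach is not made up. The controller multiplies each number of a shift by 0.8 m and each number of a turn by 1.5 rad. A row lasts 1/12 s, in which the tool goes at most 41.7 mm and 7.16 degrees, less where a joint would pass 70% of its speed; a pose out of reach is approached as far as the arm can. A call with a number of a shift or a turn outside -1 to 1 is refused whole. A call with a gripper value outside its range is refused whole. The fingers move at their own pace and stop on an object; the grip force is fixed at half the most. Time passes only in rows, so rows that do not move let the fingers close. It gives the time, the measured TCP pose, the force, the opening and the grip force at its end, in the units of the state.
- get_obs(): the state, without advancing time (a new reading comes with each control period).
- capture(name): name is "side" or "top" or "wrist"; returns a dict with "image" (400x640x3 uint8, red, green, blue), "mtx" (3x3 intrinsics, pixels), "pose" (4x4, takes a point from camera to world coordinates). Camera axes: x right, y up, looking along -z (the intrinsics and any distortion apply to the point x, -y, -z); pixel columns grow to the right and rows downward; lengths in mm; the calibration is good to about 2 mm. A picture is of the moment at which its call begins. There is no depth.
- close_job(): hands the job in; it is judged then, once.
The state is a dict: "time": time; "joint_positions": joint angles; "dq": joint speeds; "tau": joint torques, N m; "tool_pos": TCP position; "tcp_rot": TCP orientation; "contact_force": force on the tool from outside, world axes, zero at the start; "moment": the same for the moment, N m; "grip_width": finger opening in mm; "finger_force": force on a finger pad.
Only numpy, scipy, OpenCV 4.12 (cv2) and the standard library are available. Lean on these libraries where they do the work, as an engineer would, in place of code of your own. Each camera call takes 0.05 s, during which the arm holds its last target. There are 200 camera calls.

## Working session

There is one attempt and no reset: what is moved stays moved. The work goes in short steps, Python scripts to look and compute and a shell command to move; the robot and the scene stay as the last step left them, time stands still between calls to the robot, and variables do not carry over. Pictures are saved under pics/ and viewed, at most 19 in all, crops included, and the job is handed in when it is done.

```bash
mkdir -p pics; ls
python3 - <<'E'
from plant import *
import cv2,json
print(get_obs(),finger_overhang)
for n in("top","side"):
    c=capture(n);cv2.imwrite(f"pics/{n}0.png",c["image"][:,:,::-1]);print(n,c["mtx"].tolist(),c["pose"].round(4).tolist())
E
```

```text
pics
{'time': 0.0, 'joint_positions': array([-1.46003844e+00,  3.42712588e-01,  1.52502394e+00,  1.86261283e-05,
        1.27537753e+00, -1.46009843e-01]), 'dq': array([-1.22412349e-03, -7.51687900e-05,  8.43712821e-04,  1.07690102e-03,
        1.03096322e-03,  9.04269434e-04]), 'tau': array([-1.39109776e-03, -4.31244743e+01, -2.44221014e+01,  7.17408629e-02,
        5.59722050e-02, -1.22295064e-04]), 'tool_pos': array([ 133.30534237, -507.39398533,  237.04778532]), 'tcp_rot': array([-3.14009003e+00, -2.38973390e-04,  2.56762115e-01]), 'contact_force': array([-0.40141918, -0.42095394,  0.17203069]), 'moment': array([-0.00601445,  0.03511879, -0.03013447]), 'finger_force': 0.0, 'grip_width': 91.85716956652509} 11.0
top [[436.57232654804653, 0.0, 308.18148636895444], [0.0, 436.57232654804653, 205.2989830031361], [0.0, 0.0, 1.0]] [[-0.0285, 0.9914, -0.1276, 402.4858], [-0.9995, -0.0268, 0.0147, 59.4814], [0.0111, 0.1279, 0.9917, 906.4331], [0.0, 0.0, 0.0, 1.0]]
side [[470.96210922826646, 0.0, 319.3474165358911], [0.0, 470.96210922826646, 195.1913025540159], [0.0, 0.0, 1.0]] [[-0.903, 0.2281, -0.3642, 189.7142], [-0.429, -0.4303, 0.7942, 758.3918], [0.0244, 0.8734, 0.4864, 508.6716], [0.0, 0.0, 0.0, 1.0]]
```

View pics/top0.png

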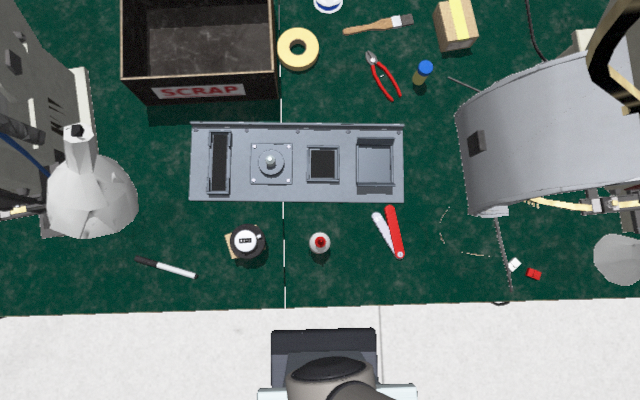

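View pics/side0.png

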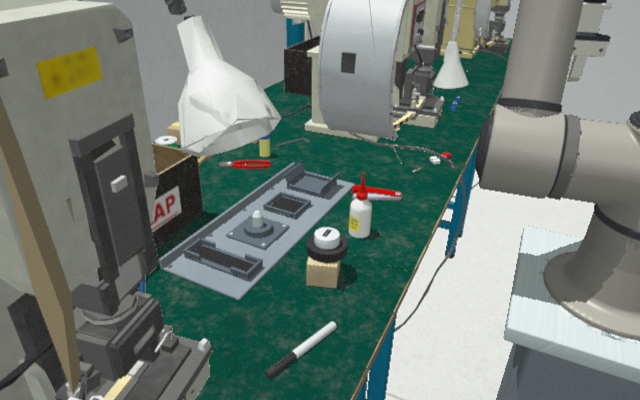

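Top view: carton/tape/counter stack around (246,241), bottle (320,243), open gauge with pivot near (400,255) and blades to its left. The holders run left to right: gauge slot (219,163), post (270,162), counter recess (323,164), carton bay (375,160).

```bash
cat > h.py <<'E'
import numpy as np, cv2
from plant import *
def ray(c,uv):
    K,T=np.array(c["mtx"]),np.array(c["pose"])
    d=np.linalg.inv(K)@[uv[0],uv[1],1]; d=T[:3,:3]@(d*[1,-1,-1])
    return T[:3,3],d
def at(c,uv,z):
    o,d=ray(c,uv); return (o+d*(z-o[2])/d[2]).round(1)
def tri(c1,p1,c2,p2):
    a,b=ray(c1,p1); e,f=ray(c2,p2)
    s=np.linalg.lstsq(np.c_[b,-f],e-a,rcond=None)[0]
    P,Q=a+b*s[0],e+f*s[1]; return ((P+Q)/2).round(1),np.linalg.norm(P-Q).round(1)
def proj(c,p):
    K,T=np.array(c["mtx"]),np.array(c["pose"])
    q=T[:3,:3].T@(np.array(p)-T[:3,3]); q=K@(q*[1,-1,-1]); return (q[:2]/q[2]).round(1)
E
python3 - <<'E'
from h import *
a=capture("top")["image"][110:270,185:410,::-1]; b=capture("side")["image"][150:310,150:410,::-1]
cv2.imwrite("pics/topc.png",cv2.resize(a,None,fx=3.5,fy=3.5,interpolation=2))
cv2.imwrite("pics/sidec.png",cv2.resize(b,None,fx=3,fy=3,interpolation=2))
E
```

```text
(no output)
```

View pics/topc.png

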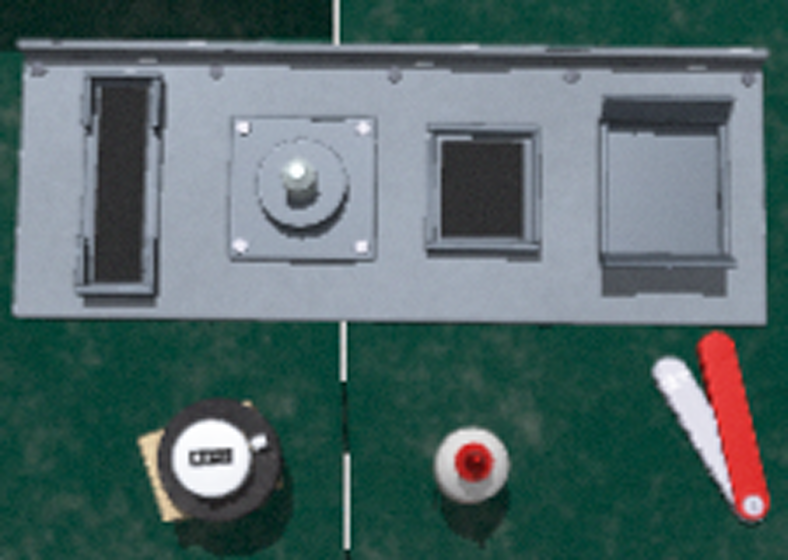

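View pics/sidec.png

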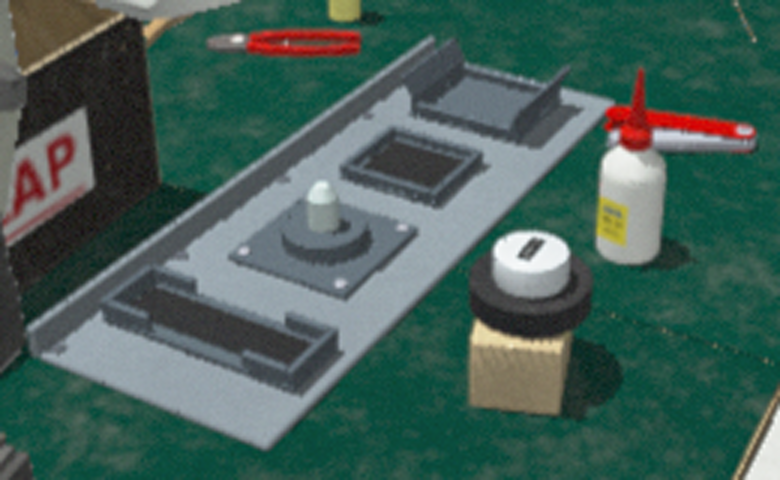

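Crops show the layout clearly. In topc the counter's knob points right and slightly up, which puts stack yaw near +0.3. Gauge pivot is at (752,506) and post tip at (296,170); in sidec the post tip is at (321,185).

Run:
```python
from h import *
t=capture("top"); s=capture("side")
T=lambda u,v:(185+u/3.5-.35,110+v/3.5-.35); S=lambda u,v:(150+u/3-.33,150+v/3-.33)
print("post",tri(t,T(298,170),s,S(321,184)))
print("strip corner nearleft",tri(t,T(13,317),s,S(267,448)), "nearright",tri(t,T(766,324),s,S(612,101)))
print("recess corners L-near",tri(t,T(427,246),s,S(432,203)))
print("bottle tip",tri(t,T(478,462),s,S(641,70)))
# gauge, masks
hsv=cv2.cvtColor(t["image"],cv2.COLOR_RGB2HSV)
def rect(m,x0,y0,x1,y1):
    k=np.zeros_like(m);k[y0:y1,x0:x1]=m[y0:y1,x0:x1]
    c=max(cv2.findContours(k,cv2.RETR_EXTERNAL,cv2.CHAIN_APPROX_NONE)[0],key=cv2.contourArea)
    return c
red=cv2.inRange(hsv,(0,150,90),(8,255,255))|cv2.inRange(hsv,(172,150,90),(180,255,255))
c=rect(red,365,195,415,265)
w=np.array([at(t,p[0],15)[:2] for p in c],np.float32); print("gauge red rect",cv2.minAreaRect(w))
print("pivot",at(t,T(752,506),15))
br=cv2.inRange(hsv,(0,0,140),(180,60,255))
c=rect(br,365,195,398,262); w=np.array([at(t,p[0],11)[:2] for p in c],np.float32); print("blades",cv2.minAreaRect(w), w[w[:,0].argmax()])
c=rect(cv2.inRange(hsv,(0,0,150),(180,60,255)),225,222,256,258); w=np.array([at(t,p[0],83)[:2] for p in c],np.float32); print("counter",cv2.minEnclosingCircle(w),cv2.minAreaRect(w))
print("knob",at(t,T(262,441),75),"ctr",at(t,T(211,457),83))
blk=cv2.inRange(hsv,(0,0,0),(180,255,75))
for n,p,z in[("tape L",(158,460),63),("tape R",(280,460),63),("tapeT",(217,398),63),("tapeB",(219,521),63),("cartL",(140,437),45),("cartB",(168,522),45),("cartT",(252,402),45)]: print(n,at(t,T(*p),z))
for n,ps,z in[("gaugeH floor",[(95,84),(152,84),(95,284),(147,286)],14),("base tape",[(233,118),(376,117),(232,258),(375,262)],13),("recess pad",[(443,142),(522,142),(441,236),(522,237)],13),("carton H outer",[(602,122),(728,122),(602,263),(724,258)],20),("strip",[(22,66),(762,66),(14,317),(766,324)],8)]:
    q=np.array([at(t,T(*p),z)[:2] for p in ps]);print(n,q.tolist(),q.mean(0).round(1))
```

```text
post (array([609.9, 121. ,  51. ]), np.float64(0.6))
strip corner nearleft (array([536.2, 295.3,   3.3]), np.float64(0.3)) nearright (array([ 520.3, -153. ,    4.6]), np.float64(1.6))
recess corners L-near (array([571.3,  47.7,   8. ]), np.float64(0.6))
bottle tip (array([437.6,  26.9, 129.6]), np.float64(1.7))
gauge red rect ((459.4079895019531, -128.22552490234375), (109.5575180053711, 21.649856567382812), 9.892716407775879)
pivot [ 411.8 -136.6   15. ]
blades ((459.1059265136719, -111.15750122070312), (92.64362335205078, 20.503185272216797), 27.963781356811523) [500.  -89.4]
counter ((444.9452819824219, 168.1836700439453), 20.984987258911133) ((445.0506591796875, 168.8321533203125), (39.513328552246094, 39.53297805786133), 88.97706604003906)
knob [453.8 141.3  75. ] ctr [445.5 168.   83. ]
tape L [445.7 199.7  63. ]
tape R [443.8 132.8  63. ]
tapeT [479. 167.  63.]
tapeB [411.4 166.6  63. ]
cartL [459.8 212.7  45. ]
cartB [411.9 197.3  45. ]
cartT [477.8 149.6  45. ]
gaugeH floor [[674.4, 244.3], [673.6, 210.2], [552.9, 244.4], [550.8, 213.8]] [612.9 228.2]
base tape [[651.7, 162.0], [650.1, 76.3], [566.5, 163.6], [561.8, 79.0]] [607.5 120.2]
recess pad [[633.7, 36.5], [632.5, -10.8], [576.5, 39.4], [574.6, -8.7]] [604.3  14.1]
carton H outer [[641.7, -58.4], [639.8, -133.7], [556.4, -54.8], [557.5, -127.0]] [598.8 -93.5]
strip [[688.6, 289.6], [677.4, -158.9], [535.4, 293.4], [519.1, -152.4]] [605.1  67.9]
```

```bash
cat >> h.py <<'E'
def go(x,y,z,yaw):
    "turn first, then shift: tool-axis numbers (sum over rows) and min rows"
    o=get_obs(); p=np.array(o["tool_pos"]); w=o["tcp_rot"][2]
    dy=(yaw-w+np.pi)%(2*np.pi)-np.pi
    d=np.array([x,y,z])-p
    c,s=np.cos(yaw),np.sin(yaw)
    t=np.array([d[0]*c+d[1]*s, d[0]*s-d[1]*c, -d[2]])
    print("turn az",round(-dy/1.5,3),"shift",(t/800).round(4),"rows>=",round(max(abs(dy)/.12,np.linalg.norm(t)/40),1),"tilt",(np.array(o["tcp_rot"][:2])).round(3), "pos",p.round(1),round(w,3),"t",o["time"])
E
python3 - <<'E'
from h import *
t=capture("top"); s=capture("side")
print(tri(t,(72,130),s,(180,18)),tri(t,(138,200),s,(278,115)),tri(t,(110,235),s,(200,150)),"box",tri(t,(155,104),s,(203,235)), at(t,(275,98),0),at(t,(270,98),100))
go(450,-250,240,.257)
E
```

```text
(array([562.3, 322.3, 420.3]), np.float64(7.9)) (array([481.9, 277.3, 313. ]), np.float64(22.8)) (array([480. , 357.8, 283.6]), np.float64(78.2)) box (array([648.6, 301.7, 119.1]), np.float64(107.5)) [754.6 111.    0. ] [716. 115. 100.]
turn az -0.0 shift [ 0.4647 -0.211  -0.003 ] rows>= 10.2 tilt [-3.141  0.   ] pos [ 133.3 -507.8  237.6] 0.257 t 0.4
```

```bash
python3 -m inch '[0,0,0,0.042,-0.019,0,-1, 0,0,0,0.042,-0.019,0,-1, 0,0,0,0.042,-0.019,0,-1, 0,0,0,0.042,-0.019,0,-1, 0,0,0,0.042,-0.019,0,-1, 0,0,0,0.042,-0.019,0,-1, 0,0,0,0.042,-0.019,0,-1, 0,0,0,0.042,-0.019,0,-1, 0,0,0,0.042,-0.019,0,-1, 0,0,0,0.042,-0.019,0,-1]'
python3 -m inch '[0,0,-0.08,0,0,0,-1, 0,0,-0.08,0,0,0,-1, 0,0,-0.08,0,0,0,-1, 0,0,-0.08,0,0,0,-1, 0,0,-0.08,0,0,0,-1, 0,0,-0.08,0,0,0,-1, 0,0,-0.08,0,0,0,-1, 0,0,-0.08,0,0,0,-1, 0,0,-0.08,0,0,0,-1, 0,0,-0.08,0,0,0,-1]'
python3 -c "
from h import *
go(446,168,200,1.88)"
```

```text
time: 1.23
tool_pos: [421.0, -274.0, 237.9]
tcp_rot: [3.141, -0.0, 0.257]
contact_force: [-0.6, -1.1, -0.2]
grip_width: 91.8
finger_force: 0.0
time: 2.07
tool_pos: [419.7, -275.4, 237.7]
tcp_rot: [-3.142, 0.0, 1.463]
contact_force: [0.0, 0.5, 0.8]
grip_width: 92.0
finger_force: 0.0
turn az -0.278 shift [0.518  0.1999 0.0471] rows>= 11.1 tilt [-3.142  0.   ] pos [ 419.7 -275.4  237.7] 1.463 t 2.0667
```

```bash
python3 -m inch '[0,0,-0.07,0,0,0,-1, 0,0,-0.07,0,0,0,-1, 0,0,-0.07,0,0,0,-1, 0,0,-0.068,0,0,0,-1, 0,0,0,0.04,0.0154,0,-1, 0,0,0,0.04,0.0154,0,-1, 0,0,0,0.04,0.0154,0,-1, 0,0,0,0.04,0.0154,0,-1, 0,0,0,0.04,0.0154,0,-1, 0,0,0,0.04,0.0154,0,-1]'
python3 -m inch '[0,0,0,0.04,0.0154,0,-1, 0,0,0,0.04,0.0154,0,-1, 0,0,0,0.04,0.0154,0.01,-1, 0,0,0,0.04,0.0154,0.01,-1, 0,0,0,0.04,0.0154,0.01,-1, 0,0,0,0.039,0.0154,0.01,-1, 0,0,0,0.039,0.0154,0.007,-1, 0,0,0,0,0,0,-1]'
python3 -c "
from h import *
c=capture('wrist'); cv2.imwrite('pics/w1.png',c['image'][:,:,::-1])
go(445,168.1,100,1.88)
for p in [(445,168.1,83),(453.8,141.3,75),(445,166.5,63)]: print(proj(c,p))
print(c['pose'].round(2).tolist())"
```

```text
time: 2.9
tool_pos: [432.8, -68.6, 237.8]
tcp_rot: [3.141, 0.0, 1.873]
contact_force: [1.1, -0.6, 0.2]
grip_width: 91.8
finger_force: 0.0
time: 3.57
tool_pos: [448.3, 172.5, 199.0]
tcp_rot: [-3.141, -0.002, 1.878]
contact_force: [-0.6, 0.0, -0.8]
grip_width: 92.1
finger_force: 0.0
turn az -0.001 shift [-0.0013 -0.0049  0.1243] rows>= 2.5 tilt [-3.141 -0.   ] pos [448.4 170.3 199.4] 1.878 t 3.6167
[321.9 203.5]
[322.5 230. ]
[321.8 198.8]
[[0.95, -0.29, -0.08, 425.8], [0.3, 0.91, 0.27, 247.32], [-0.0, -0.29, 0.96, 346.38], [0.0, 0.0, 0.0, 1.0]]
```

View pics/w1.png

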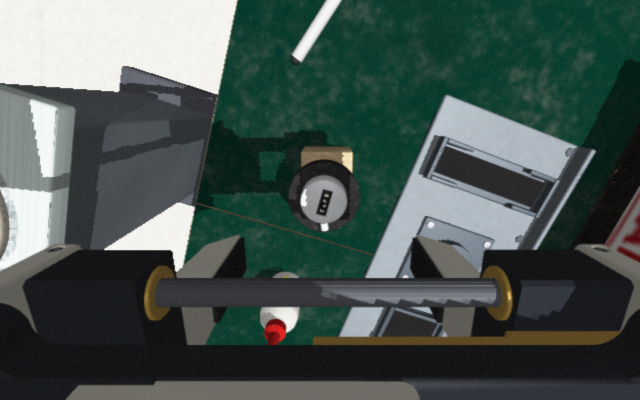

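Counter at (324,199) with its knob at (325,228), within about 2 mm of my prediction. Descending to grip it.

```bash
python3 -m inch '[0,0,0,0,-0.0045,0.026,-1, 0,0,0,0,0,0.026,-1, 0,0,0,0,0,0.026,-1, 0,0,0,0,0,0.026,-1, 0,0,0,0,0,0.026,-1, 0,0,0,0,0,0.0142,-1, 0,0,0,0,0,0,-1, 0,0,0,0,0,0,-1]'
python3 -m inch '[0,0,0,0,0,0,1, 0,0,0,0,0,0,1, 0,0,0,0,0,0,1, 0,0,0,0,0,0,1, 0,0,0,0,0,0,1, 0,0,0,0,0,0,1, 0,0,0,0,0,0,1, 0,0,0,0,0,0,1]'
python3 -m inch '[0,0,0,0,0,0,1, 0,0,0,0,0,0,1, 0,0,0,0,0,0,1, 0,0,0,0,0,0,1, 0,0,0,0,0,-0.01,1, 0,0,0,0,0,-0.02,1, 0,0,0,0,0,-0.03,1, 0,0,0,0,0,-0.03,1, 0,0,0,0,0,-0.03,1, 0,0,0,0,0,0,1]'
python3 -c "
from h import *
c=capture('side'); cv2.imwrite('pics/s1.png',cv2.resize(c['image'][130:330,220:480,::-1],None,fx=2.5,fy=2.5))
go(608,120,200,3.11)"
```

```text
time: 4.28
tool_pos: [445.6, 166.0, 84.8]
tcp_rot: [-3.141, 0.0, 1.873]
contact_force: [-0.2, 0.5, 0.1]
grip_width: 91.5
finger_force: 0.0
time: 4.95
tool_pos: [445.5, 166.8, 84.8]
tcp_rot: [3.142, 0.0, 1.874]
contact_force: [0.6, -0.9, 0.7]
grip_width: 42.8
finger_force: 0.0
time: 5.78
tool_pos: [447.7, 167.3, 185.4]
tcp_rot: [3.133, 0.001, 1.874]
contact_force: [1.4, 0.4, 0.1]
grip_width: 39.4
finger_force: 30.0
turn az -0.824 shift [-0.2032 -0.0524 -0.0209] rows>= 10.3 tilt [3.136e+00 1.000e-03] pos [446.8 167.1 183.3] 1.874 t 5.8333
```

View pics/s1.png

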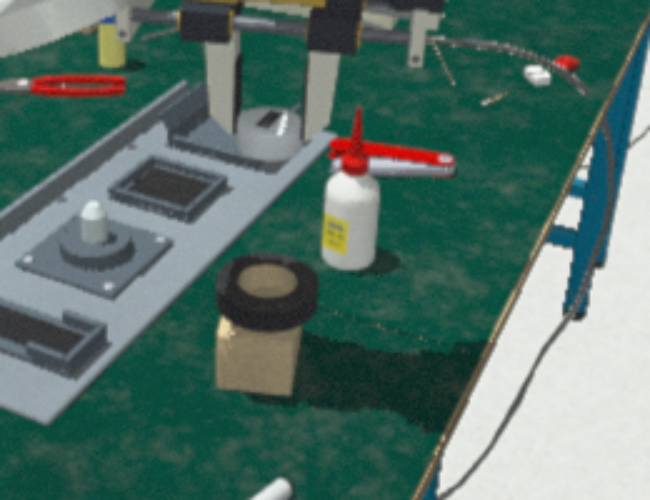

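Counter lifted level, clear of the tape. Turning and carrying it over the recess.

```bash
python3 -m inch '[0,0,-0.08,0,0,0,1, 0,0,-0.08,0,0,0,1, 0,0,-0.08,0,0,0,1, 0,0,-0.08,0,0,0,1, 0,0,-0.08,0,0,0,1, 0,0,-0.08,0,0,0,1, 0,0,-0.08,0,0,0,1, 0,0,-0.08,0,0,0,1, 0,0,-0.08,0,0,0,1, 0,0,-0.08,0,0,0,1]'
python3 -m inch '[0,0,-0.025,0,0,0,1, 0,0,0,-0.0285,-0.0264,0,1, 0,0,0,-0.0285,-0.0264,0,1, 0,0,0,-0.0285,-0.0264,0,1, 0,0,0,-0.0285,-0.0264,0,1, 0,0,0,-0.0285,-0.0264,0,1, 0,0,0,-0.0285,-0.0264,0,1, 0,0,0,-0.0285,-0.0264,0,1, 0,0,0,0,0,0,1, 0,0,0,0,0,0,1]'
python3 -c "
from h import *
c=capture('wrist'); cv2.imwrite('pics/w2.png',c['image'][:,:,::-1])
go(602,14,60,3.11)
for p in [(604.3,14.1,10)]: print(proj(c,p))"
```

```text
time: 6.67
tool_pos: [444.7, 166.6, 179.7]
tcp_rot: [-3.141, -0.002, 3.08]
contact_force: [-0.6, -0.3, -0.8]
grip_width: 39.6
finger_force: 29.9
time: 7.5
tool_pos: [600.4, 12.9, 178.9]
tcp_rot: [3.141, -0.003, 3.109]
contact_force: [0.2, 0.4, -2.2]
grip_width: 39.4
finger_force: 30.0
turn az 0.0 shift [-2.90e-03  1.00e-04  1.49e-01] rows>= 3.0 tilt [ 3.141e+00 -3.000e-03] pos [599.7  14.  179.2] 3.11 t 7.55
[328.1 188.3]
```

View pics/w2.png

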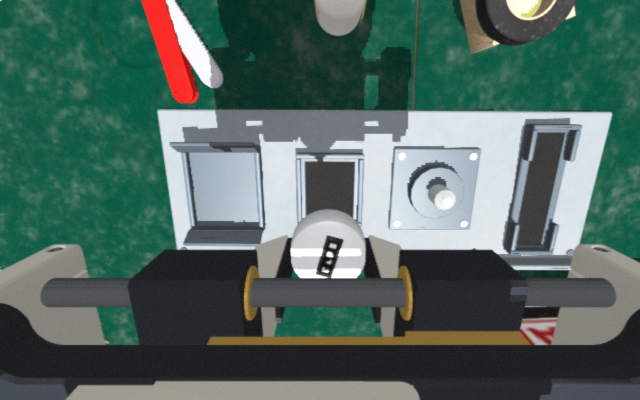

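Wrist view: counter held level between the fingers at about (330,247). Recess is behind it (inside x about 303 to 358), tape base bolts about (402,157) to (470,223), and bay floor about (190 to 262, 150 to 226). Checking holder centres from this view.

```bash
python3 -c "
from h import *
c=capture('wrist')
b=[at(c,p,13)[:2] for p in [(402,157),(474,155),(397,224),(470,223)]]; print('tape',b,np.mean(b,0)); print('post tip',at(c,(444,199),50.5))
print('recess inner far(-x) L,R at rim z16',at(c,(301,157),16),at(c,(360,157),16))
print('bay end near(-x) top wall',at(c,(172,146),37),at(c,(264,143),37),'+x',at(c,(183,232),37),at(c,(268,230),37),'lips',at(c,(189,190),16),at(c,(263,190),16))
print('slot',at(c,(529,122),20),at(c,(579,124),20),at(c,(505,248),20),at(c,(551,248),20))
"
```

```text
tape [array([572.9,  90.2]), array([573.1, 162.2]), array([644.5,  87.5]), array([645.8, 165.3])] [609.075 126.3  ]
post tip [606.8 121.4  50.5]
recess inner far(-x) L,R at rim z16 [569.3 -10.7  16. ] [571.1  47.8  16. ]
bay end near(-x) top wall [ 552.4 -126.4   37. ] [552.3 -41.9  37. ] +x [ 637. -130.   37.] [637.5 -45.5  37. ] lips [ 599.5 -127.1   16. ] [601.9 -51.4  16. ]
slot [542.2 208.   20. ] [545.5 255.9  20. ] [672.8 202.1  20. ] [674.3 251.3  20. ]
```

```bash
python3 -m inch '[0,0,0,-0.002,0.0035,0.029,1, 0,0,0,0,0,0.029,1, 0,0,0,0,0,0.029,1, 0,0,0,0,0,0.029,1, 0,0,0,0,0,0.029,1, 0,0,0,0,0,0.02,1, 0,0,0,0,0,0.006,1, 0,0,0,0,0,0,1, 0,0,0,0,0,0,1]'
python3 -m inch '[0,0,0,0,0,0.003,1, 0,0,0,0,0,0.003,1, 0,0,0,0,0,0.003,1, 0,0,0,0,0,0,1]'
```

```text
time: 8.35
tool_pos: [602.3, 17.5, 44.7]
tcp_rot: [-3.141, 0.001, 3.112]
contact_force: [-0.6, 0.5, -0.6]
grip_width: 39.3
finger_force: 30.0
time: 8.68
tool_pos: [602.2, 16.9, 36.8]
tcp_rot: [-3.142, 0.0, 3.111]
contact_force: [0.2, -0.3, -0.6]
grip_width: 39.5
finger_force: 30.0
```

```bash
python3 -m inch '[0,0,0,0,0,0.0025,1, 0,0,0,0,0,0.0025,1, 0,0,0,0,0,0,1]'
python3 -m inch '[0,0,0,0,0,0.0015,1, 0,0,0,0,0,0,1]'
```

```text
time: 8.93
tool_pos: [602.3, 16.9, 33.2]
tcp_rot: [-3.141, 0.0, 3.111]
contact_force: [-1.4, -0.6, 3.6]
grip_width: 39.5
finger_force: 30.0
time: 9.1
tool_pos: [602.3, 16.9, 33.1]
tcp_rot: [-3.141, 0.001, 3.111]
contact_force: [-5.2, 0.2, 11.5]
grip_width: 39.4
finger_force: 30.2
```

```bash
python3 -m inch '[0,0,0,0,0,0,-1, 0,0,0,0,0,0,-1, 0,0,0,0,0,0,-1, 0,0,0,0,0,0,-1, 0,0,0,0,0,0,-1, 0,0,0,0,0,0,-1, 0,0,0,0,0,-0.02,-1, 0,0,0,0,0,-0.03,-1, 0,0,0,0,0,-0.04,-1, 0,0,0,0,0,-0.04,-1]'
python3 -m inch '[0,0,0,0,0,-0.04,-1, 0,0,0.08,0.03,-0.01,0,-1, 0,0,0.08,0.03,0,0,-1, 0,0,0.08,0.03,0,0,-1, 0,0,0.08,0.02,0,0,-1, 0,0,0.08,0,0.02,0,-1, 0,0,0.08,0,0.02,0,-1, 0,0,0.08,0,0.02,0,-1, 0,0,0.08,0,0.02,0,-1, 0,0,0.08,0,0,0,-1]'
python3 -c "
from h import *
go(445,166.5,150,1.88)
c=capture('side'); a=cv2.resize(c['image'][150:310,150:410,::-1],None,fx=2,fy=2,interpolation=2)
c=capture('top'); b=cv2.resize(c['image'][110:270,185:410,::-1],None,fx=2.2,fy=2.2,interpolation=2)
b=b[:,:520]; cv2.imwrite('pics/c3.png',np.vstack([np.pad(a,((0,0),(0,520-a.shape[1]),(0,0))),np.pad(b,((0,0),(0,520-b.shape[1]),(0,0)))])[:600])"
```

```text
time: 9.93
tool_pos: [601.6, 17.0, 135.9]
tcp_rot: [3.142, -0.002, 3.111]
contact_force: [0.0, -0.5, 0.1]
grip_width: 91.5
finger_force: 0.0
time: 10.77
tool_pos: [558.4, 76.3, 167.5]
tcp_rot: [3.14, 0.0, 2.027]
contact_force: [-0.5, 0.7, 0.5]
grip_width: 91.8
finger_force: 0.0
turn az 0.098 shift [ 0.1505 -0.1007  0.0219] rows>= 3.6 tilt [3.14 0.  ] pos [558.4  76.3 167.5] 2.027 t 10.7667
```

View pics/c3.png

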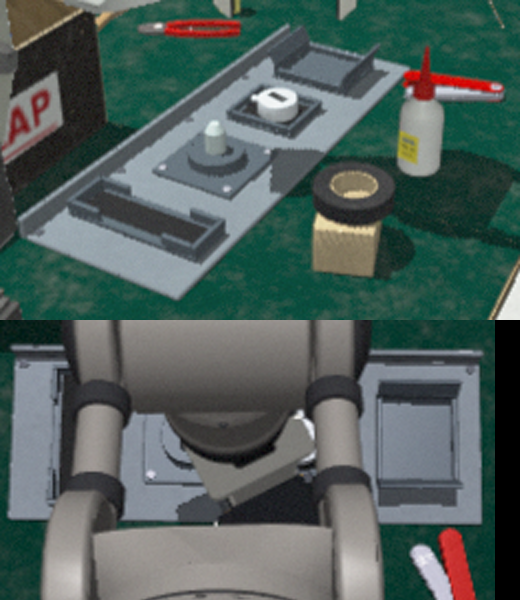

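Side view shows the counter flat in the recess at (278,103) and the tape undisturbed on the carton. Next is the tape.

```bash
python3 -m inch '[0,0,0.049,0,0,0,-1, 0,0,0.049,0,0,0,-1, 0,0,0,0.0301,-0.0201,0.0044,-1, 0,0,0,0.0301,-0.0201,0.0044,-1, 0,0,0,0.0301,-0.0201,0.0044,-1, 0,0,0,0.0301,-0.0201,0.0044,-1, 0,0,0,0.0301,-0.0201,0.0044,-1, 0,0,0,0,0,0,-1, 0,0,0,0,0,0,-1]'
python3 -c "
from h import *
c=capture('wrist')
g=cv2.cvtColor(c['image'],cv2.COLOR_RGB2GRAY)
for p in [(445,166.5,63),(477,176.5,63)]: print(proj(c,p))
u,v=proj(c,(445,166.5,63)).astype(int); x0=u-90;y0=v-90
cv2.imwrite('pics/w4.png',cv2.resize(c['image'][max(y0,0):y0+180,x0:x0+180,::-1],None,fx=2.5,fy=2.5)); print(x0,y0)
go(445,166.5,59,1.88)"
```

```text
time: 11.62
tool_pos: [442.1, 164.8, 150.1]
tcp_rot: [-3.141, 0.0, 1.89]
contact_force: [0.0, -0.0, 0.9]
grip_width: 92.0
finger_force: 0.0
[330.9 209.3]
[373.5 210. ]
240 119
turn az 0.005 shift [0.002  0.0028 0.1141] rows>= 2.3 tilt [3.141 0.   ] pos [443.3 164.3 150.3] 1.888 t 11.6667
```

View pics/w4.png

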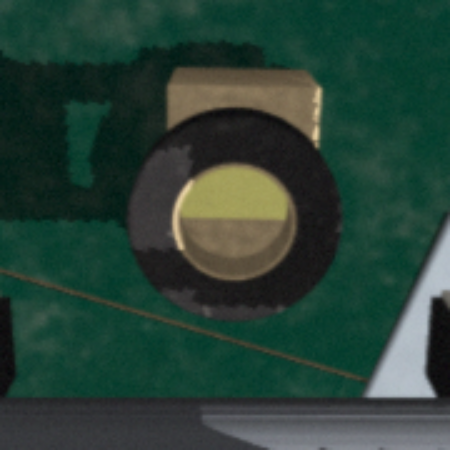

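Tape centre is at about (334,205) in the wrist image, against a predicted (331,209), so about 2–3 mm off. I'll apply half of that and grip.

```bash
python3 -m inch '[0,0,0.005,0.004,0.004,0.025,-1, 0,0,0,0,0,0.03,-1, 0,0,0,0,0,0.03,-1, 0,0,0,0,0,0.02,-1, 0,0,0,0,0,0.009,-1, 0,0,0,0,0,0,-1, 0,0,0,0,0,0,1, 0,0,0,0,0,0,1, 0,0,0,0,0,0,1, 0,0,0,0,0,0,1]'
python3 -m inch '[0,0,0,0,0,0,1, 0,0,0,0,0,0,1, 0,0,0,0,0,0,1, 0,0,0,0,0,0,1]'
```

```text
time: 12.5
tool_pos: [445.9, 168.5, 59.6]
tcp_rot: [3.14, 0.0, 1.877]
contact_force: [0.6, -0.5, -0.6]
grip_width: 69.8
finger_force: 0.0
time: 12.83
tool_pos: [445.7, 168.5, 59.5]
tcp_rot: [3.14, 0.0, 1.877]
contact_force: [-0.3, -0.8, 6.9]
grip_width: 66.5
finger_force: 30.0
```

```bash
python3 -m inch '[0,0,0,0,0,-0.01,1, 0,0,0,0,0,-0.03,1, 0,0,0,0,0,-0.03,1, 0,0,0,0,0,-0.03,1, 0,0,0,0,0,-0.03,1, 0,0,-0.08,0,0,-0.01,1, 0,0,-0.08,0,0,0,1, 0,0,-0.08,0,0,0,1, 0,0,-0.08,0,0,0,1, 0,0,-0.08,0,0,0,1]'
python3 -m inch '[0,0,-0.08,0,0,0,1, 0,0,-0.08,0,0,0,1, 0,0,-0.08,0,0,0,1, 0,0,-0.08,0,0,0,1, 0,0,-0.08,0,0,0,1, 0,0,-0.022,0,0,0,1, 0,0,0,0,0,0,1]'
python3 -c "
from h import *
go(608.3,121,120,3.11)"
```

```text
time: 13.67
tool_pos: [445.0, 168.5, 171.2]
tcp_rot: [3.142, 0.0, 2.483]
contact_force: [1.1, -0.0, 0.0]
grip_width: 66.5
finger_force: 30.0
time: 14.25
tool_pos: [445.0, 168.5, 171.1]
tcp_rot: [-3.142, -0.0, 3.111]
contact_force: [0.0, 0.6, -0.6]
grip_width: 66.2
finger_force: 30.0
turn az 0.001 shift [-0.2059 -0.0528  0.0638] rows>= 4.4 tilt [-3.142 -0.   ] pos [445.  168.5 171.1] 3.111 t 14.25
```

```bash
python3 -m inch '[0,0,0,-0.0343,-0.0088,0.0106,1, 0,0,0,-0.0343,-0.0088,0.0106,1, 0,0,0,-0.0343,-0.0088,0.0106,1, 0,0,0,-0.0343,-0.0088,0.0106,1, 0,0,0,-0.0343,-0.0088,0.0106,1, 0,0,0,-0.0343,-0.0088,0.0106,1, 0,0,0,0,0,0.03,1, 0,0,0,0,0,0.01,1, 0,0,0,0,0,0,1, 0,0,0,0,0,0,1]'
python3 -c "
from h import *
go(608.3,121,36,3.11)
c=capture('side'); print(proj(c,(608.3,121,56.5)))
cv2.imwrite('pics/s5.png',cv2.resize(c['image'][160:280,180:340,::-1],None,fx=3,fy=3,interpolation=2))"
```

```text
time: 15.08
tool_pos: [607.4, 121.3, 87.8]
tcp_rot: [-3.141, -0.002, 3.11]
contact_force: [0.4, -0.0, -0.0]
grip_width: 66.5
finger_force: 30.0
turn az -0.0 shift [-0.0011 -0.0003  0.0647] rows>= 1.3 tilt [-3.141e+00 -2.000e-03] pos [607.4 121.3  87.8] 3.11 t 15.0833
[257.4 208.7]
```

View pics/s5.png

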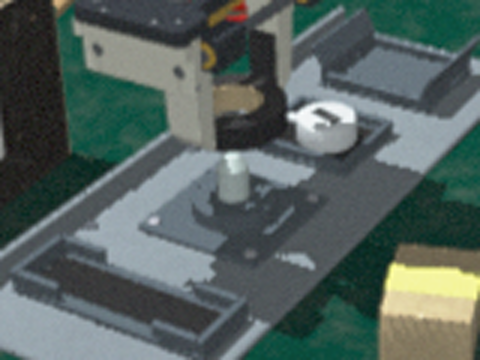

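```bash
python3 -c "
from h import *
c=capture('side')
f=lambda p:((proj(c,p)-[180,160])*3+1).round(0)
for z in (91,52,23): print(z,f((607.4,121.3,z)),f((607.4,155.3,z)),f((607.4,87.3,z)))"
```

```text
91 [232.  99.] [201. 123.] [261.  76.]
52 [234. 154.] [204. 180.] [263. 130.]
23 [236. 193.] [207. 220.] [264. 168.]
```

```bash
python3 -m inch '[0,0,0,0,0,0.015,1, 0,0,0,0,0,0.012,1, 0,0,0,0,0,0.008,1, 0,0,0,0,0,0.008,1, 0,0,0,0,0,0,1]'
python3 -m inch '[0,0,0,0,0,0.007,1, 0,0,0,0,0,0.005,1, 0,0,0,0,0,0.003,1, 0,0,0,0,0,0,1]'
```

```text
time: 15.6
tool_pos: [607.3, 120.9, 51.6]
tcp_rot: [-3.141, -0.003, 3.11]
contact_force: [-0.2, -0.1, -0.9]
grip_width: 66.4
finger_force: 30.0
time: 15.93
tool_pos: [608.1, 120.9, 40.8]
tcp_rot: [-3.141, -0.001, 3.11]
contact_force: [-0.0, 0.3, -1.2]
grip_width: 66.7
finger_force: 30.0
```

```bash
python3 -m inch '[0,0,0,0,0,0.002,1, 0,0,0,0,0,0.002,1, 0,0,0,0,0,0,1]'
```

```text
time: 16.18
tool_pos: [608.4, 121.0, 38.1]
tcp_rot: [-3.141, -0.0, 3.11]
contact_force: [-0.3, -0.1, -0.4]
grip_width: 66.8
finger_force: 30.0
```

```bash
python3 -m inch '[0,0,0,0,0,0.002,1, 0,0,0,0,0,0.001,1, 0,0,0,0,0,0,1]'
python3 -m inch '[0,0,0,0,0,0,-1, 0,0,0,0,0,0,-1, 0,0,0,0,0,0,-1, 0,0,0,0,0,0,-1, 0,0,0,0,0,0,-1, 0,0,0,0,0,0,-1, 0,0,0,0,0,-0.02,-1, 0,0,0,0,0,-0.03,-1, 0,0,0,0,0,-0.04,-1, 0,0,0,0,0,-0.04,-1]'
python3 -m inch '[0,0,0,0,0,-0.02,-1, 0,0,0.08,0.03,0,0,-1, 0,0,0.08,0.03,0,0,-1, 0,0,0.08,0.03,0,0,-1, 0,0,0.08,0.02,0,0,-1, 0,0,0.08,0,0.02,0,-1, 0,0,0.08,0,0.02,0,-1, 0,0,0.08,0,0.02,0,-1, 0,0,0.08,0,0.02,0,-1, 0,0,0.08,0,0,0,-1]'
python3 -c "
from h import *
go(445,173.5,140,1.88)"
```

```text
time: 16.43
tool_pos: [608.6, 121.0, 37.5]
tcp_rot: [-3.142, 0.001, 3.11]
contact_force: [-4.0, -1.0, 10.5]
grip_width: 66.4
finger_force: 30.1
time: 17.27
tool_pos: [607.8, 120.9, 140.2]
tcp_rot: [-3.141, -0.002, 3.11]
contact_force: [0.8, -1.0, -0.9]
grip_width: 91.7
finger_force: 0.0
time: 18.1
tool_pos: [564.9, 188.5, 155.8]
tcp_rot: [3.14, 0.0, 2.025]
contact_force: [-0.1, -0.8, -0.1]
grip_width: 91.6
finger_force: 0.0
turn az 0.097 shift [ 0.0278 -0.1485  0.0197] rows>= 3.0 tilt [3.14 0.  ] pos [564.9 188.5 155.8] 2.025 t 18.1
```

```bash
python3 -m inch '[0,0,0.049,0,0,0,-1, 0,0,0.049,0,0,0,-1, 0,0,0,0.0056,-0.0297,0.004,-1, 0,0,0,0.0056,-0.0297,0.004,-1, 0,0,0,0.0056,-0.0297,0.004,-1, 0,0,0,0.0056,-0.0297,0.004,-1, 0,0,0,0.0056,-0.0297,0.004,-1, 0,0,0,0,0,0,-1, 0,0,0,0,0,0,-1]'
python3 -c "
from h import *
c=capture('wrist')
cx=proj(c,(445,173.5,45)); print(cx)
s=capture('side')
x0,y0=(cx-90).astype(int); print(x0,y0)
a=cv2.resize(c['image'][max(y0,0):max(y0,0)+160,x0:x0+180,::-1],(450,400)); b=cv2.resize(s['image'][160:280,180:280,::-1],(333,400))
cv2.imwrite('pics/w6.png',np.hstack([a,b]))
go(445,173.5,27,1.88)"
```

```text
time: 18.85
tool_pos: [442.8, 171.6, 140.1]
tcp_rot: [3.142, 0.0, 1.883]
contact_force: [0.9, 0.1, 0.6]
grip_width: 92.0
finger_force: 0.0
[330.1 205.8]
240 115
turn az 0.002 shift [0.0018 0.0011 0.1417] rows>= 2.8 tilt [3.14 0.  ] pos [444.6 171.8 140.3] 1.883 t 18.95
```

View pics/w6.png

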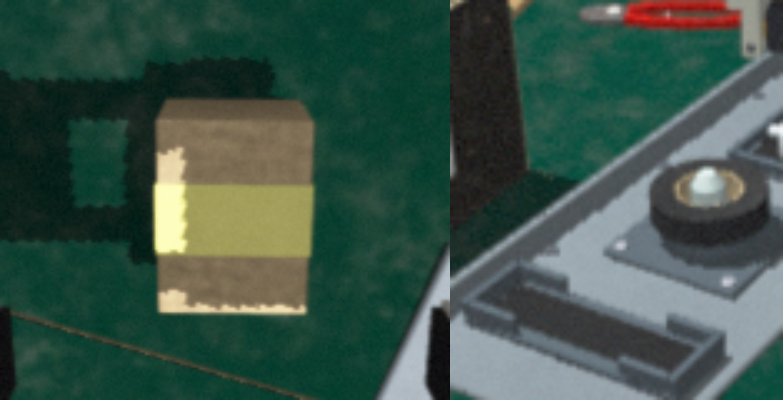

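Tape is fully seated on its post. Carton top centre is near (334,201) in the wrist image; gripping it.

```bash
python3 -m inch '[0,0,0,0.0035,0.003,0.03,-1, 0,0,0,0,0,0.035,-1, 0,0,0,0,0,0.035,-1, 0,0,0,0,0,0.03,-1, 0,0,0,0,0,0.0117,-1, 0,0,0,0,0,0,-1, 0,0,0,0,0,0,1, 0,0,0,0,0,0,1, 0,0,0,0,0,0,1, 0,0,0,0,0,0,1]'
python3 -m inch '[0,0,0,0,0,0,1, 0,0,0,0,0,0,1, 0,0,0,0,0,0,1, 0,0,0,0,0,0,1, 0,0,0,0,0,0,1, 0,0,0,0,0,0,1]'
python3 -m inch '[0,0,0,0,0,-0.01,1, 0,0,0,0,0,-0.03,1, 0,0,0,0,0,-0.03,1, 0,0,0,0,0,-0.03,1, 0,0,0,0,0,-0.03,1, 0,0,0,0,0,-0.03,1, 0,0,0,0,0,-0.02,1, 0,0,0,0,0,0,1]'
python3 -m inch '[0,0,-0.08,0,0,0,1, 0,0,-0.08,0,0,0,1, 0,0,-0.08,0,0,0,1, 0,0,-0.08,0,0,0,1, 0,0,-0.08,0,0,0,1, 0,0,-0.08,0,0,0,1, 0,0,-0.08,0,0,0,1, 0,0,-0.08,0,0,0,1, 0,0,-0.08,0,0,0,1, 0,0,-0.08,0,0,0,1]'
python3 -c "
from h import *
go(600,60,170,3.11)"
```

```text
time: 19.78
tool_pos: [445.6, 175.2, 27.7]
tcp_rot: [3.139, 0.0, 1.883]
contact_force: [-1.2, -0.2, -1.0]
grip_width: 69.5
finger_force: 0.0
time: 20.28
tool_pos: [445.1, 175.1, 26.9]
tcp_rot: [3.141, 0.0, 1.883]
contact_force: [-1.1, -0.1, 4.8]
grip_width: 50.1
finger_force: 30.0
time: 20.95
tool_pos: [446.1, 175.4, 173.7]
tcp_rot: [3.136, 0.001, 1.883]
contact_force: [1.1, 0.1, -2.4]
grip_width: 49.7
finger_force: 30.0
time: 21.78
tool_pos: [443.8, 174.8, 169.0]
tcp_rot: [-3.141, -0.003, 3.089]
contact_force: [-0.5, -0.2, -2.9]
grip_width: 49.7
finger_force: 30.0
turn az -0.014 shift [-0.1997 -0.1372 -0.0012] rows>= 4.8 tilt [-3.141e+00 -3.000e-03] pos [443.8 174.8 169. ] 3.089 t 21.7833
```

```bash
python3 -m inch '[0,0,-0.014,-0.03,0,0,1, 0,0,0,-0.04,-0.015,0,1, 0,0,0,-0.04,-0.025,0,1, 0,0,0,-0.04,-0.03,0,1, 0,0,0,-0.03,-0.04,0,1, 0,0,0,-0.02,-0.045,0,1, 0,0,0,-0.005,-0.045,0,1, 0,0,0,0,-0.045,0,1, 0,0,0,0,-0.045,0,1, 0,0,0,0,-0.0365,0,1]'
python3 -m inch '[0,0,0,0,0,0.02,1, 0,0,0,0,0,0.03,1, 0,0,0,0,0,0.02,1, 0,0,0,0,0,0,1, 0,0,0,0,0,0,1]'
python3 -c "
from h import *
go(599.5,-91.5,50,3.108)
c=capture('wrist')
s=capture('side')
a=c['image'][60:300,100:460,::-1]; b=cv2.resize(s['image'][110:230,230:410,::-1],(360,240),interpolation=2)
cv2.imwrite('pics/w7.png',np.vstack([a,b]))
for p in [(599.5,-91.5,35),(599.5,-91.5,65)]: print(proj(c,p)-[100,60],(proj(s,p)-[230,110])*2)"
```

```text
time: 22.62
tool_pos: [597.5, -95.1, 168.4]
tcp_rot: [3.141, -0.003, 3.103]
contact_force: [0.4, -0.4, -2.6]
grip_width: 49.9
finger_force: 30.0
time: 23.03
tool_pos: [597.6, -92.4, 112.7]
tcp_rot: [3.141, -0.004, 3.104]
contact_force: [0.0, 0.0, -1.4]
grip_width: 49.9
finger_force: 30.0
turn az -0.003 shift [-0.0024  0.0012  0.0783] rows>= 1.6 tilt [ 3.141 -0.004] pos [597.6 -92.4 112.7] 3.104 t 23.0333
[227.9 155.6] [163.6 129.8]
[228.  170.4] [164.  105.4]
```

View pics/w7.png

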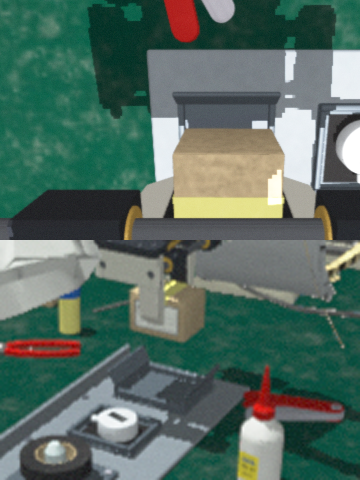

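Carton is centred laterally on the bay (wall spans 174–281, carton about 228). Lowering it.

```bash
python3 -m inch '[0,0,-0.002,-0.0024,0.0012,0.02,1, 0,0,0,0,0,0.025,1, 0,0,0,0,0,0.02,1, 0,0,0,0,0,0.015,1, 0,0,0,0,0,0.008,1, 0,0,0,0,0,0,1]'
python3 -m inch '[0,0,0,0,0,0.003,1, 0,0,0,0,0,0.002,1, 0,0,0,0,0,0,1]'
```

```text
time: 23.63
tool_pos: [600.3, -91.6, 43.4]
tcp_rot: [3.141, -0.001, 3.107]
contact_force: [-0.5, -0.7, -2.2]
grip_width: 49.9
finger_force: 30.0
time: 23.88
tool_pos: [601.1, -91.9, 40.7]
tcp_rot: [-3.141, 0.001, 3.107]
contact_force: [-0.5, -0.2, -2.8]
grip_width: 49.4
finger_force: 30.0
```

```bash
python3 -m inch '[0,0,0,0,0,0.002,1, 0,0,0,0,0,0.002,1, 0,0,0,0,0,0,1]'
python3 -m inch '[0,0,0,0,0,0.001,1, 0,0,0,0,0,0,1]'
```

```text
time: 24.13
tool_pos: [600.8, -91.9, 37.0]
tcp_rot: [-3.141, 0.0, 3.107]
contact_force: [0.1, -0.1, -2.0]
grip_width: 50.0
finger_force: 30.0
time: 24.3
tool_pos: [600.8, -91.9, 36.9]
tcp_rot: [-3.141, 0.001, 3.107]
contact_force: [-2.3, -0.8, 3.6]
grip_width: 49.7
finger_force: 30.0
```

```bash
python3 -m inch '[0,0,0,0,0,0,-1, 0,0,0,0,0,0,-1, 0,0,0,0,0,0,-1, 0,0,0,0,0,0,-1, 0,0,0,0,0,0,-1, 0,0,0,0,0,-0.02,-1, 0,0,0,0,0,-0.03,-1, 0,0,0,0,0,-0.04,-1, 0,0,0,0,0,-0.04,-1, 0,0,0,0,0,0,-1]'
python3 -m inch '[0,0,-0.068,0.04,0.007,0,-1, 0,0,-0.068,0.04,0.007,0,-1, 0,0,0,0.04,0.007,0,-1, 0,0,0,0.03,0.007,0,-1, 0,0,0,0,0,0,-1, 0,0,0,0,0,0,-1]'
python3 -c "
from h import *
c=capture('wrist'); t=capture('top'); s=capture('side')
a=c['image'][40:300,100:540,::-1]; b=cv2.resize(t['image'][110:270,190:410,::-1],None,fx=2,fy=2,interpolation=2)
cv2.imwrite('pics/w8.png',np.vstack([a,b]))
for p in [(459.4,-128.2,15),(411.8,-136.6,15)]: print(proj(c,p)-[100,40])
go(459.4,-128.2,60,.173+np.pi)"
```

```text
time: 25.13
tool_pos: [604.0, -92.7, 146.8]
tcp_rot: [-3.139, 0.011, 3.107]
contact_force: [1.3, 0.3, 0.4]
grip_width: 91.4
finger_force: 0.0
time: 25.63
tool_pos: [479.1, -80.1, 140.5]
tcp_rot: [-3.141, 0.001, -2.973]
contact_force: [0.8, 0.4, -0.2]
grip_width: 91.7
finger_force: 0.0
[176.8 125.1]
[173.8  67.7]
turn az -0.003 shift [ 0.0367 -0.0543  0.1003] rows>= 2.4 tilt [-3.141e+00  1.000e-03] pos [480.8 -80.4 140.3] -2.972 t 25.7833
```

View pics/w8.png

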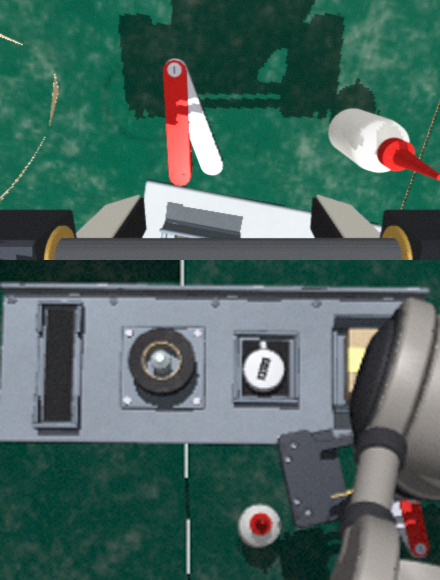

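Counter and tape are seated and the carton is in its bay. Gauge pivot is at (174,69) and its centre about (177,126), matching my prediction within 1 px. Going to squeeze it at its centre.

```bash
python3 -m inch '[0,0,0,0.018,-0.025,0,-1, 0,0,0,0.0187,-0.0243,0,-1, 0,0,0,0,0,0.03,-1, 0,0,0,0,0,0.035,-1, 0,0,0,0,0,0.035,-1, 0,0,0,0,0,0.03,-1, 0,0,0,0,0,0.015,-1, 0,0,0,0,0,0,-1, 0,0,0,0,0,0,-1]'
python3 -c "
from h import *
go(458.7,-124.2,13.5,.173+np.pi)"
```

```text
time: 26.53
tool_pos: [457.7, -124.0, 23.5]
tcp_rot: [3.141, -0.001, -2.972]
contact_force: [-0.1, -0.2, 0.0]
grip_width: 91.9
finger_force: 0.0
turn az -0.002 shift [-0.0011 -0.0005  0.0125] rows>= 0.3 tilt [ 3.141e+00 -1.000e-03] pos [ 457.7 -124.    23.5] -2.972 t 26.5333
```

```bash
python3 -m inch '[0,0,0,-0.001,0,0.009,-1, 0,0,0,0,0,0.0037,-1, 0,0,0,0,0,0,-1, 0,0,0,0,0,0,1, 0,0,0,0,0,0,1, 0,0,0,0,0,0,1, 0,0,0,0,0,0,1, 0,0,0,0,0,0,1, 0,0,0,0,0,0,1, 0,0,0,0,0,0,1]'
python3 -m inch '[0,0,0,0,0,0,1, 0,0,0,0,0,0,1, 0,0,0,0,0,0,1, 0,0,0,0,0,0,1, 0,0,0,0,0,0,1, 0,0,0,0,0,0,1, 0,0,0,0,0,0,1, 0,0,0,0,0,0,1]'
```

```text
time: 27.37
tool_pos: [458.0, -123.8, 14.0]
tcp_rot: [-3.141, 0.0, -2.972]
contact_force: [-0.2, -1.1, -0.3]
grip_width: 49.9
finger_force: 0.0
time: 28.03
tool_pos: [458.1, -123.8, 14.0]
tcp_rot: [-3.141, 0.0, -2.972]
contact_force: [1.3, -0.4, 0.0]
grip_width: 18.9
finger_force: 30.0
```

```bash
python3 -m inch '[0,0,0,0,0,-0.01,1, 0,0,0,0,0,-0.025,1, 0,0,0,0,0,-0.035,1, 0,0,0,0,0,-0.035,1, 0,0,0,0,0,-0.035,1, 0,0,0,0,0,-0.035,1, 0,0,0,0,0,-0.02,1, 0,0,0,0,0,0,1]'
python3 -c "
from h import *
c=capture('wrist'); s=capture('side')
a=c['image'][60:340,140:540,::-1]; b=cv2.resize(s['image'][90:230,300:460,::-1],(400,350),interpolation=2)
cv2.imwrite('pics/w9.png',np.vstack([a[:250],b]))
go(600,-80,190,3.108)"
```

```text
time: 28.7
tool_pos: [459.6, -124.4, 173.9]
tcp_rot: [-3.137, 0.006, -2.972]
contact_force: [0.6, 0.2, -1.5]
grip_width: 19.6
finger_force: 30.0
turn az 0.135 shift [-0.1759  0.0604 -0.0248] rows>= 3.8 tilt [-3.141e+00  1.000e-03] pos [ 457.8 -123.6  170.1] -2.972 t 28.8
```

View pics/w9.png

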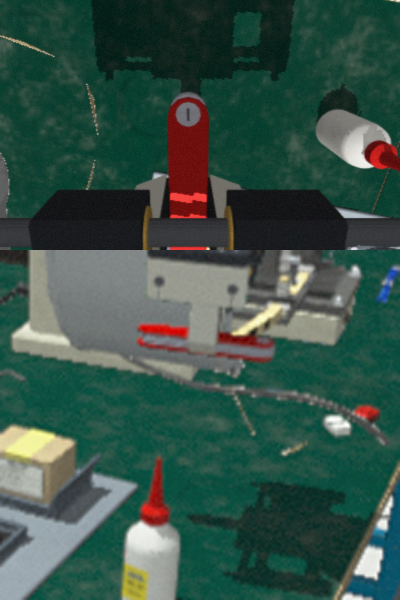

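Gauge is folded shut and held level, pivot at (328,173) in the wrist image.

```bash
python3 -c "
from h import *
c=capture('wrist'); p=at(c,(328,173),171.5); o=get_obs(); q=p-o['tool_pos']; w=o['tcp_rot'][2]
print(p,q, 'along tool x',q[0]*np.cos(w)+q[1]*np.sin(w),'y',q[0]*np.sin(w)-q[1]*np.cos(w))
go(611,-60,170,3.108)"
python3 -m inch '[0,0,0.068,-0.03,0.005,0,1, 0,0,0.067,-0.04,0.005,0,1, 0,0,0,-0.04,0.01,0,1, 0,0,0,-0.04,0.02,0,1, 0,0,0,-0.03,0.03,0,1, 0,0,0,-0.006,0.04,0,1, 0,0,0,0,0.04,0,1, 0,0,0,0,0.04,0,1, 0,0,0,0,0.04,0,1, 0,0,0,0,0.04,0,1]'
python3 -c "
from h import *
go(611,228,120,3.108)"
```

```text
[ 411.5 -130.8  171.5] [-45.78298643  -7.40028829   2.28128619] along tool x 46.37535768788391 y 0.41510580977874767
turn az 0.135 shift [-0.1894  0.0857 -0.001 ] rows>= 4.2 tilt [ 3.141e+00 -1.000e-03] pos [ 457.3 -123.4  169.2] -2.972 t 28.85
time: 29.68
tool_pos: [611.2, 96.7, 167.3]
tcp_rot: [-3.141, -0.004, 3.108]
contact_force: [1.0, 0.6, -1.6]
grip_width: 19.1
finger_force: 30.0
turn az 0.0 shift [0.0057 0.1641 0.0592] rows>= 3.5 tilt [-3.141 -0.004] pos [611.2  96.7 167.3] 3.108 t 29.6833
```

```bash
python3 -m inch '[0,0,0,0.0013,0.0273,0.01,1, 0,0,0,0.0013,0.0273,0.01,1, 0,0,0,0.0013,0.0273,0.01,1, 0,0,0,0.0013,0.0273,0.01,1, 0,0,0,0.0013,0.0273,0.01,1, 0,0,0,0.001,0.0276,0.01,1, 0,0,0,0,0,0.03,1, 0,0,0,0,0,0,1, 0,0,0,0,0,0,1]'
python3 -c "
from h import *
c=capture('wrist'); s=capture('side')
a=c['image'][80:340,140:540,::-1]; b=cv2.resize(s['image'][170:290,150:310,::-1],(400,300),interpolation=2)
cv2.imwrite('pics/w10.png',np.vstack([a,b]))
go(609.5,228.5,60,3.108)
for z in (70,12): print(z,[((proj(s,(x,y,z))-[150,170])*2.5).round() for x,y in [(553,230),(673,226),(612,228)]], proj(c,(553,230,z))-[140,80])"
```

```text
time: 30.43
tool_pos: [608.7, 226.1, 94.9]
tcp_rot: [-3.139, -0.006, 3.109]
contact_force: [0.5, 0.2, -1.1]
grip_width: 18.9
finger_force: 30.0
turn az -0.0 shift [0.0017 0.0032 0.0473] rows>= 0.9 tilt [-3.141e+00 -1.000e-03] pos [610.8 225.9  97.8] 3.108 t 30.5333
70 [array([251., 175.]), array([106., 126.]), array([178., 150.])] [190.2  67.5]
12 [array([255., 246.]), array([115., 195.]), array([184., 220.])] [189.8  58. ]
```

View pics/w10.png

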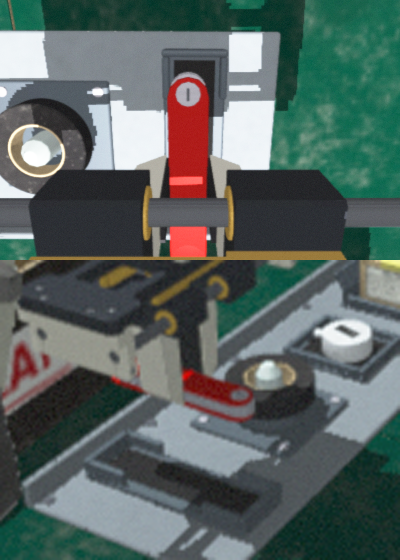

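```bash
python3 -m inch '[0,0,0,0.0017,0.005,0.02,1, 0,0,0,0,0,0.025,1, 0,0,0,0,0,0.015,1, 0,0,0,0,0,0.008,1, 0,0,0,0,0,0.006,1, 0,0,0,0,0,0,1, 0,0,0,0,0,0,1]'
python3 -c "
from h import *
c=capture('wrist'); s=capture('side')
a=c['image'][80:340,140:540,::-1]; b=cv2.resize(s['image'][170:290,150:310,::-1],(400,300),interpolation=2)
cv2.imwrite('pics/w11.png',np.vstack([a,b]))
go(609.5,230,25.7,3.108)"
```

```text
time: 31.12
tool_pos: [610.0, 230.5, 39.4]
tcp_rot: [3.141, 0.001, 3.108]
contact_force: [-0.6, -0.5, -1.4]
grip_width: 18.9
finger_force: 30.0
turn az 0.0 shift [ 0.0008 -0.0009  0.0176] rows>= 0.4 tilt [3.141e+00 2.000e-03] pos [610.1 230.7  39.8] 3.108 t 31.2167
```

View pics/w11.png

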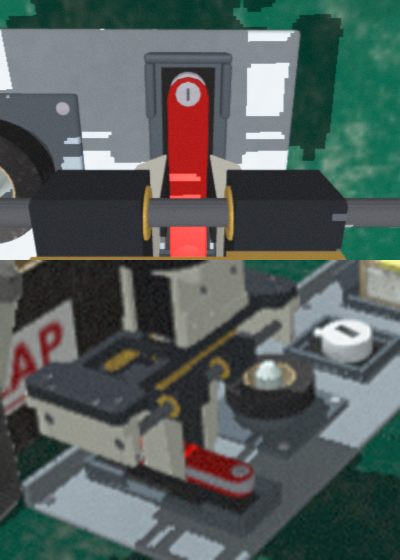

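Gauge is centred in the slot (gauge 188, slot 188.5). Final lowering.

```bash
python3 -m inch '[0,0,0,0,0,0.006,1, 0,0,0,0,0,0.004,1, 0,0,0,0,0,0.003,1, 0,0,0,0,0,0.002,1, 0,0,0,0,0,0,1]'
python3 -m inch '[0,0,0,0,0,0.0015,1, 0,0,0,0,0,0,1]'
```

```text
time: 31.63
tool_pos: [609.2, 230.6, 26.2]
tcp_rot: [-3.141, -0.001, 3.108]
contact_force: [-0.7, 1.2, -1.5]
grip_width: 19.2
finger_force: 30.0
time: 31.8
tool_pos: [609.5, 230.6, 26.0]
tcp_rot: [-3.141, 0.0, 3.108]
contact_force: [-1.5, -0.5, 3.1]
grip_width: 18.9
finger_force: 30.0
```

```bash
python3 -m inch '[0,0,0,0,0,0,0, 0,0,0,0,0,0,0, 0,0,0,0,0,0,0, 0,0,0,0,0,0,0, 0,0,0,0,0,0,0, 0,0,0,0,0,-0.01,0, 0,0,0,0,0,-0.02,0, 0,0,0,0,0,-0.03,0, 0,0,0,0,0,-0.03,0, 0,0,0,0,0,-0.03,0]'
python3 -m inch '[0,0,0,0.03,-0.03,-0.01,0, 0,0,0,0.04,-0.03,0,0, 0,0,0,0.04,-0.03,0,0, 0,0,0,0.04,-0.03,0,0, 0,0,0,0,-0.04,0,0, 0,0,0,0,-0.045,0,0, 0,0,0,0,-0.045,0,0, 0,0,0,0,-0.045,0,0, 0,0,0,0,-0.045,0,0, 0,0,0,0,-0.04,0,0]'
python3 -m inch '[0,0,0,0,-0.045,0,0, 0,0,0,0,-0.045,0,0, 0,0,0,0,-0.04,0,0, 0,0,0,0,-0.04,0,0, 0,0,0,0,0,0,0]'
python3 -c "
from h import *
t=capture('top'); s=capture('side')
b=cv2.resize(t['image'][110:270,185:410,::-1],(525,373),interpolation=2);a=cv2.resize(s['image'][155:285,160:370,::-1],(364,225),interpolation=2)
a=np.pad(a,((0,0),(0,161),(0,0)));cv2.imwrite('pics/f.png',np.vstack([b,a])); print(get_obs()['contact_force'])"
```

```text
time: 32.63
tool_pos: [609.4, 230.6, 123.1]
tcp_rot: [-3.142, 0.0, 3.108]
contact_force: [-0.1, -0.1, 0.4]
grip_width: 45.7
finger_force: 0.0
time: 33.47
tool_pos: [479.3, -71.3, 130.4]
tcp_rot: [-3.141, 0.001, 3.108]
contact_force: [0.2, -0.3, -0.5]
grip_width: 45.8
finger_force: 0.0
time: 33.88
tool_pos: [475.2, -210.6, 130.4]
tcp_rot: [-3.138, 0.003, 3.104]
contact_force: [0.4, -0.7, 0.4]
grip_width: 45.9
finger_force: 0.0
[-0.6250788   0.56310539  0.03099187]
```

View pics/f.png

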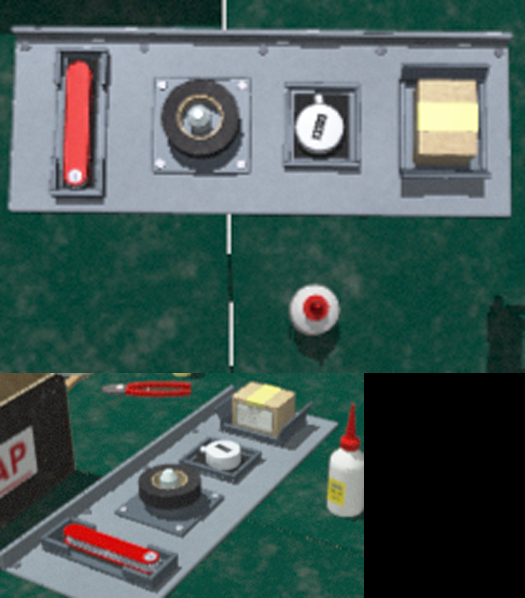

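All four sit in their holders: gauge shut in its slot, tape on the post, counter flat in the recess, carton in the bay. The bottle is upright where it started.

```bash
python3 -c "
from plant import *
print(close_job())"
```

```text
the job is handed in; nothing more can be done
None
```

The job is handed in at about 34 s of the 99 s limit: in the final images the counter, tape, carton and folded gauge all sit down in their holders and the oil bottle stands where it was. `close_job()` gave no verdict.

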